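Lock the viewer's lens collar and hold its light flap at the balance point

ROBOT

A 7-joint arm with a two-finger parallel gripper is mounted at the origin on a cart in front of the work surface, level with it; the furniture and walls round the work are solid. World frame = base frame: x ahead of the robot, y to its left, z up, the work surface at z = 0. Lengths are in m, angles in rad, forces in N, time in s.
With the tool pointing down it reaches from about 0.4 to 0.9 m from the base axis. Payload 5.5 kg.
Tool frame: the origin (TCP) lies where the fingers leave the gripper's body, on its centre line; the fingertips stand 73 mm ahead of it and the grasp point (between the pads) lies 54 mm ahead of it; z points along the fingers, y is the line along which they close (so a half turn about z gives the same grasp; the last joint's range is limited). The gripper opens to 85 mm and grips with 20 to 120 N. Pads are 22 mm wide; open, the fingers measure 114 mm over their backs; the gripper's body (76 mm by 85 mm) begins 54 mm behind the grasp point. The pads swing forward as they close: fully open they stand 13 mm farther back than shut.
Start: joints at [1.469, 0.501, -0.427, 1.55, 0.221, 1.138, -0.21], TCP at [0.232, -0.607, 0.304] pointing down, gripper open.
Joint ranges: [-2.88, 2.88], [-0.31, 2.03], [-1.54, 1.56], [0.2, 2.42], [-1.41, 4.55], [0.19, 2.02], [-2.57, 2.57]. Speed limits (rad/s): [2.57, 2.57, 3.14, 3.14, 3.14, 3.14, 3.14].

INTERFACE

Orientations are given as a rotation vector (axis times angle).
In Python, from station import ctrl gives the robot as it stands.
- The arm moves only by the tool carry_out, never from a script. Its arguments are lists of equal length, an entry for each row: "claw": the gripper's target within -1 to 1 (shut at 1, half-way at 0, fully open at -1); "offset": the shift along the world's x, y, z in units of 60 mm (1.0 is 60 mm), a list of three; "turn": the turn about the world's z in units of 5 degrees (1.0 is 5 degrees). In form: {"claw": [claw, ...], "offset": [[tx, ty, tz], ...], "turn": [turn, ...]}. A call has 1 to 20 rows; each row shifts and turns the commanded pose from where the row before left it; what a row does not reach is not made up. A row lasts 1/8 s, in which the tool goes at most 62.5 mm and 10.7 degrees, less where a joint would pass 70% of its speed; a pose out of reach is approached as far as the arm can. A call is refused whole if a number of a shift passes 1 or a number of a turn 1, either way. A call with a gripper value outside its range is refused whole. The fingers move at their own pace and stop on an object; the grip force is fixed at half the most. Time passes only in rows, so rows that do not move let the fingers close. It gives the time, the measured TCP pose, the force, the opening and the grip force at its end, in the units of the state.
- ctrl.read_state(): the state, without advancing time (a new reading comes with each control period).
- ctrl.get_image(name): name is "scene" or "top" or "wrist"; returns a dict with "image" (480x640x3 uint8, blue, green, red), "range_z" (480x640 float32, m along the optical axis (not along the pixel's ray), 0 where there is no reading), "K" (3x3 intrinsics, pixels), "k1" (the pictures are not rectified: a ray, as slopes to the right and down, at radius r is drawn at 1 + k1 r^2 times it, then the intrinsics apply), "camera_from_world" (4x4, takes a point from world to camera coordinates). Camera axes: x right, y down, z forward; pixel columns grow to the right and rows downward; lengths in m; the calibration is good to about 2 mm. A picture is of the moment at which its call begins.
- ctrl.hand_in(): hands the job in; it is judged then, once.
The state is a dict: "time": time; "joint_pos": joint angles; "qd": joint speeds; "tau": joint torques, N m; "ee_pos": TCP position; "tcp_rot": TCP orientation; "wrist_force": force on the tool from outside, world axes, zero at the start; "ft_torque": the same for the moment, N m; "opening": finger opening in m; "finger_force": force on a finger pad.
Only numpy, scipy, OpenCV 4.12 (cv2) and the standard library are available. Lean on these libraries where they do the work, as an engineer would, in place of code of your own. Each camera call takes 0.05 s, during which the arm holds its last target. There are 200 camera calls.

TASK

Get the bench sample viewer ready for its light check: with the flap still shut, turn the lens collar clockwise until its pointer lug lines up with the raised index bar on the housing. Then take the light flap by its round side pin and swing it up to its balance point, standing straight up over its hinge where it would fall neither to the front nor to the back, without letting it drop shut or go over backwards. Finish while still gripping the pin and holding the flap still there; do not let go, and leave the things lying around where they are.

Things in the scene. Friction and masses are not known exactly. Their poses are not given: they have to be found in the camera images.
- viewer: Bench sample viewer, fixed: a white plastic housing 150 (x) x 190 (y) x 55 mm high; origin at the centre of its underside on the work surface. Its x axis points from its front (robot side) to its back, y to its left, z up. On top: left, a window under a flat hinged flap; right, a round black lens collar. A tall centrifuge stands behind it to the left: come from above and in front.
- collar (a joint): Angle of the lens collar about its upright axis, rad. It grows as the collar turns clockwise seen from above; at 0 the pointer lug is 1.05 rad short of the index bar, at 1.05 it is exactly in line with it (locked), the stop is at 1.5. It starts between 0 and 0.35. Rubs (0.06 N m) and stays where it is left.
- collar_top (a point): Centre of the collar's top face, 105 mm above the work surface, on the collar's axis (52 mm right of the housing's centre). The ribbed grip is round, 43 to 45 mm in diameter, and reaches from the top face 36 mm down; below it is a flange 52 mm in diameter and 9 mm thick, with the lug.
- collar_lug (a point): Outer end (1 mm inside the tip) of the pointer lug, a black tab 6 mm wide that stands out of the collar's flange to a radius of 37 mm; 36 mm from the collar's axis, 64.5 mm above the work surface.
- index_bar (a point): Inner end of the raised black index bar on the housing's top in front of the collar: 26 mm long, 5 mm wide, lying along the housing's x axis and pointing to the collar's axis. This point is 39 mm from the axis, 60 mm above the work surface. It marks the locked position.
- flap (a joint): Angle of the flap about its hinge, rad. 0: shut, lying flat towards the housing's front. It grows as the free edge swings up and back; 1.571 (pi/2): upright, the balance point; 2.95: fallen open to the back. The hinge is nearly frictionless, so the flap falls to either side when not held. Starts at 0. Plate 74 x 80 x 5 mm, 0.14 to 0.28 kg with pin.
- flap_hinge (a point): Middle of the flap's hinge axis, 65 mm above the work surface; fixed to the housing and turned like it. The hinge axis is the housing's y axis direction.
- flap_pin (a point): Round steel side pin of the flap, 12 mm in diameter, parallel to the hinge axis and 70 mm from it. It sticks out 58 mm beyond the flap's left edge; its last 4 mm is a 15 mm end button. This point: on the pin's axis 32 mm out from that edge, 24.5 mm clear of the housing's side: the place to grip. y runs along the pin outwards; x and z turn with the flap. It can turn between the finger pads.
- timer: Bench timer, white box 64x62x22 mm with keys, loose bystander; origin under its centre.
- marker: Grey and black marker 138 mm long, 14 mm thick, loose bystander, lying; origin under its centre.
- label_roll: White label roll, 72 mm in diameter, 30 mm high, loose bystander; origin under its centre.
- dropper: Brown dropper bottle, 33 mm in diameter, 106 mm high, loose bystander, standing; origin under its centre.

How it is judged:
By the outcome, as a careful person would: the job done as asked, in the order asked, and still so for the second after the job is handed in, while the arm keeps its last pose, push and grip.
It also fails if it takes over 45 s, if anything falls off the work surface, if the arm or the gripper's body presses on something with over 40 N, if the wrist force passes 120 N, or if a joint passes its speed limit or range.

## Working session

There is one attempt and no reset: what is moved stays moved. The work goes in short steps, Python scripts to look and compute and a tool call to move; the robot and the scene stay as the last step left them, time stands still between calls to the robot, and variables do not carry over. Pictures are saved under pics/ and viewed, at most 10 in all, crops included, and the job is handed in when it is done.

Besides the shell and the picture viewer there is one more tool, called after ">>>" as a command line: name --pt "numbers of a row" for each row, then --argument value for the rest. carry_out: Moves the arm, as the interface text tells. Its arguments: {"type":"object","properties":{"claw":{"type":"array","items":{"type":"number"}},"offset":{"type":"array","items":{"type":"array","items":{"type":"number"}}},"turn":{"type":"array","items":{"type":"number"}}},"required":["claw","offset","turn"]}

```bash
mkdir -p pics
cat > h.py <<'E'
import numpy as np, cv2
from station import ctrl
def cast(im,uv,z):
    "pixels -> world points on plane z"
    K=im["K"];k1=im["k1"];T=np.array(im["camera_from_world"])
    p=cv2.undistortPoints(np.array(uv,float).reshape(-1,1,2),np.array(K,float),np.array([k1,0,0,0],float)).reshape(-1,2)
    R=T[:3,:3];c=-R.T@T[:3,3]
    d=np.c_[p,np.ones(len(p))]@R
    return c+d*((z-c[2])/d[:,2])[:,None]
E
python3 - <<'E'
from h import *
s=ctrl.read_state();print({k:np.round(v,3) for k,v in s.items()})
for n in("top","scene"):
    im=ctrl.get_image(n);cv2.imwrite(f"pics/{n}0.png",im["image"]);np.save(f"{n}0.npy",im,allow_pickle=True)
    print(n,im["k1"],np.round(im["camera_from_world"],2).tolist())
E
```

```text
{'time': np.float64(0.0), 'joint_pos': array([ 1.469,  0.502, -0.427,  1.551,  0.221,  1.138, -0.21 ]), 'qd': array([-0.001,  0.   , -0.001, -0.001, -0.001,  0.002,  0.001]), 'tau': array([-0.0000e+00, -5.6952e+01, -5.8160e+00, -2.8094e+01,  1.1000e-02,
        1.2000e-02, -0.0000e+00]), 'ee_pos': array([ 0.232, -0.607,  0.303]), 'tcp_rot': array([-3.088, -0.57 ,  0.   ]), 'wrist_force': array([ 0.637, -0.018, -0.108]), 'ft_torque': array([-0.011, -0.024,  0.001]), 'finger_force': np.float64(0.0), 'opening': np.float64(0.086)}
top -0.16802124148894898 [[0.04, -1.0, 0.0, 0.19], [-0.98, -0.04, -0.21, 0.5], [0.21, 0.0, -0.98, 0.88], [0.0, 0.0, 0.0, 1.0]]
scene 0.05874826811753116 [[-0.77, -0.63, -0.01, 0.47], [-0.41, 0.52, -0.75, 0.16], [0.48, -0.57, -0.66, 0.96], [0.0, 0.0, 0.0, 1.0]]
```

View pics/top0.png

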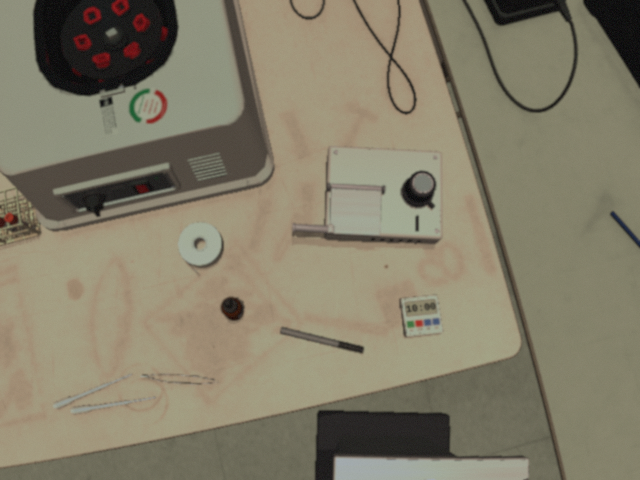

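View pics/scene0.png

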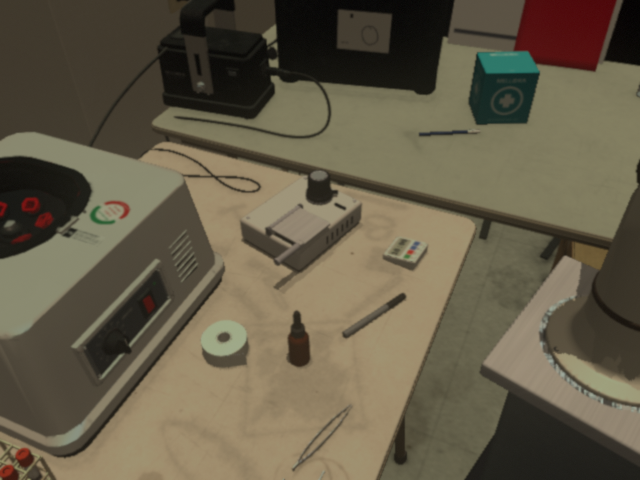

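Top view: housing corners are about (330,148), (441,152), (440,241). The collar top is near (423,181), the lug near (432,205) and the index bar near (417,223). The pin runs (292..335, 230) to the left. The scene view shows the flap shut and the loose objects well in front of the viewer.

Run:
```python
from h import *
im=np.load("top0.npy",allow_pickle=True).item()
g=cv2.cvtColor(im["image"],cv2.COLOR_BGR2GRAY)
c=cv2.resize(im["image"][135:255,280:450],None,fx=4.5,fy=4.5,interpolation=cv2.INTER_CUBIC);cv2.imwrite("pics/crop0.png",c)
m=(g<70).astype(np.uint8)
n,l,st,ce=cv2.connectedComponentsWithStats(m[140:245,380:440])
for i in range(1,n):
    if st[i,4]>15:
        print(st[i]+[380,140,0,0,0],ce[i]+[380,140])
        ys,xs=np.where(l==i);
        print(cv2.fitLine(np.c_[xs,ys].astype(np.float32),2,0,.01,.01).ravel())
print("housing corners",cast(im,[(330,148),(441,152),(440,236)],.055).round(3))
print("pin",cast(im,[(293,230),(330,231)],.065).round(3))
print("bar",cast(im,[(417,216),(417,230)],.06).round(3))
```

```text
[402 172  33  36 541] [416.14232902 194.52310536]
[ 0.8395568  0.5432719 36.14233   54.523106 ]
[416 217   2  13  26] [416.5 223. ]
[-4.371139e-08  1.000000e+00  3.650000e+01  8.300000e+01]
[380 237  57   6 184] [406.64130435 240.04891304]
[9.9914229e-01 4.1408092e-02 2.6641304e+01 1.0004891e+02]
housing corners [[0.643 0.184 0.055]
 [0.645 0.    0.055]
 [0.502 0.004 0.055]]
pin [[0.501 0.238 0.065]
 [0.501 0.18  0.065]]
bar [[0.533 0.042 0.06 ]
 [0.51  0.042 0.06 ]]
```

View pics/crop0.png

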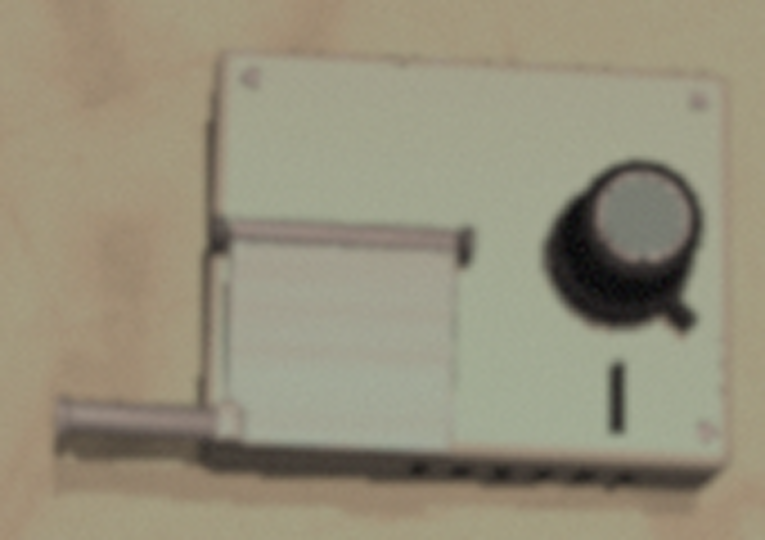

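The crop shows the collar's top face centred at (641,217), the lug tip at about (688,322), the bar from (617,362) to (617,432), the hinge ends at (222,233) and (465,243), and the pin from (60,413) to (215,422).

Run:
```python
from h import *
im=np.load("top0.npy",allow_pickle=True).item()
f=lambda l,z:cast(im,[((x+.5)/4.5+279.5,(y+.5)/4.5+134.5) for x,y in l],z).round(4)
a=f([(641,217)],.105)[0];print("collar",a)
c=f([(222,52),(728,78),(727,458)],.055);print("corners",c)
h=f([(222,233),(465,243)],.067);p=f([(60,413),(215,422)],.067);b=f([(617,362),(617,432)],.06);l=f([(688,322)],.0645)
print("hinge",h,"pin",p,"bar",b,"lug",l)
ang=lambda v:np.arctan2(v[1],v[0])
print("yaw: edge",ang(c[0]-c[1])-np.pi/2,"hinge",ang(h[0]-h[1])-np.pi/2,"pin",ang(p[0]-p[1])-np.pi/2,"bar",ang(b[0]-b[1]),"bar->axis",ang(a-b.mean(0)))
d1=ang(l[0]-a);d2=ang(b.mean(0)-a);print("needed cw",d1-d2)
```

```text
collar [0.5738 0.0419 0.105 ]
corners [[ 6.464e-01  1.858e-01  5.500e-02]
 [ 6.449e-01 -3.000e-04  5.500e-02]
 [ 5.019e-01  2.000e-03  5.500e-02]]
hinge [[0.5736 0.184  0.067 ]
 [0.5735 0.0978 0.067 ]] pin [[0.5061 0.2382 0.067 ]
 [0.505  0.1842 0.067 ]] bar [[0.5341 0.0424 0.06  ]
 [0.5086 0.0424 0.06  ]] lug [[0.5486 0.0177 0.0645]]
yaw: edge -0.008060008156870024 hinge -0.001160092287001202 pin -0.020367553496423163 bar 0.0 bar->axis -0.009532599710811107
needed cw -5.508494694713117
```

>>> carry_out --claw '[-1, -1, -1, -1, -1, -1, -1, -1, -1, -1, -1, -1, -1, -1, -1, -1]' --pt "0.4 0.77 0" --pt "0.4 0.77 0" --pt "0.4 0.77 0" --pt "0.4 0.77 0" --pt "0.4 0.77 0" --pt "0.4 0.77 0" --pt "0.4 0.77 0" --pt "0.4 0.77 0" --pt "0.4 0.77 0" --pt "0.4 0.77 0" --pt "0.4 0.77 0" --pt "0.4 0.77 0" --pt "0.4 0.77 0" --pt "0.4 0.77 0" --pt "0 0 0" --pt "0 0 0" --turn '[-0.8, -0.8, -0.8, -0.8, -0.8, -0.8, -0.8, -0.8, -0.8, -0.8, -0.8, -0.8, -0.8, -0.8, 0, 0]'

```text
time: 2.1
ee_pos: [0.5675, 0.0394, 0.3033]
tcp_rot: [2.995, -0.946, -0.002]
wrist_force: [0.5, -0.2, 0.8]
opening: 0.0856
finger_force: 0.0
```

Run:
```python
from h import *
s=ctrl.read_state();print({k:np.round(s[k],3) for k in("joint_pos","ee_pos","tcp_rot")})
im=ctrl.get_image("wrist");np.save("w1.npy",im,allow_pickle=True);cv2.imwrite("pics/w1.png",im["image"])
# centrifuge extent from the top camera's range
t=np.load("top0.npy",allow_pickle=True).item()
z=t["range_z"];v,u=np.mgrid[100:240:2,180:330:2];u=u.ravel();v=v.ravel()
K=np.array(t["K"],float)
p=cv2.undistortPoints(np.c_[u,v].astype(float).reshape(-1,1,2),K,np.array([t["k1"],0,0,0])).reshape(-1,2)
zz=z[v,u];T=np.array(t["camera_from_world"]);P=(np.c_[p*zz[:,None],zz]-T[:3,3])@T[:3,:3]
q=P[(zz>0)&(P[:,2]>.06)&(P[:,1]>.25)];print("centrifuge min x,y",q[:,:2].min(0),q[:,2].max())
for a in(.5,.55,.6,.65):
    w=q[(abs(q[:,0]-a)<.025)]
    if len(w):print(a,w[:,1].min())
```

```text
{'joint_pos': array([ 0.369,  0.387, -0.614,  1.754,  0.249,  1.08 , -2.511]), 'ee_pos': array([0.567, 0.039, 0.303]), 'tcp_rot': array([ 2.995e+00, -9.460e-01, -2.000e-03])}
centrifuge min x,y [0.55123739 0.28294406] 0.23957823327511032
0.55 0.3493573305114831
0.6 0.28294406001225453
0.65 0.28475873241060273
```

View pics/w1.png

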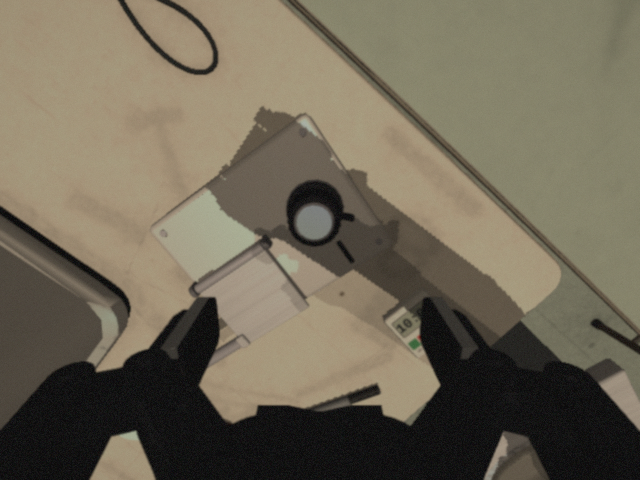

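Wrist view: collar top at (315,222), lug tip at about (353,217), bar from (339,241) to (352,262). Joint 7 is near its limit, so I'll turn the gripper back the other way before taking the collar.

Run:
```python
from h import *
im=np.load("w1.npy",allow_pickle=True).item();g=im["image"]
hsv=cv2.cvtColor(g,cv2.COLOR_BGR2GRAY)
top=((hsv>85)).astype(np.uint8)[195:250,285:345]
n,l,st,ce=cv2.connectedComponentsWithStats(top,connectivity=4)
i=l[27,30];print(st[i],ce[i]+[285,195]);c=ce[i]+[285,195]
a=cast(im,[c],.105)[0];b=cast(im,[(339,241),(352,262)],.06);lg=cast(im,[(352.5,217)],.0645)[0]
print("collar",a,"bar",b,"lug",lg,np.hypot(*(lg-a)[:2]))
ang=lambda v:np.arctan2(v[1],v[0])
print("bar dir",ang(b[0]-b[1]),ang(a-b.mean(0)),"cw deg",np.degrees((ang(lg-a)-ang(b.mean(0)-a))%(2*np.pi)))
print("hinge ends",cast(im,[(193,290),(268,241)],.067),"pin",cast(im,[(246,340)],.067))
```

```text
[  11   10   36   35 1007] [313.57696127 221.7775571 ]
collar [0.57107633 0.04101235 0.105     ] bar [[0.53201668 0.03986758 0.06      ]
 [0.50706394 0.04156187 0.06      ]] lug [0.54550564 0.01618455 0.0645    ] 0.0356409870763308
bar dir -0.06779562354450257 0.0057750330063419 cw deg 43.8246211609334
hinge ends [[0.57399766 0.18304678 0.067     ]
 [0.57194787 0.09266642 0.067     ]] pin [[0.50033108 0.17614695 0.067     ]]
```

>>> carry_out --claw '[-1, -1, -1, -1, -1, -1, -1, -1, -1, -1, -1, -1, -1, -1, -1, -1, -1, -1]' --pt "0.08 0.03 0" --pt "0 0 0" --pt "0 0 0" --pt "0 0 0" --pt "0 0 0" --pt "0 0 0" --pt "0 0 -0.2" --pt "0 0 -0.2" --pt "0 0 -0.2" --pt "0 0 -0.2" --pt "0 0 -0.2" --pt "0 0 -0.2" --pt "0 0 -0.2" --pt "0 0 -0.2" --pt "0 0 -0.2" --pt "0 0 -0.2" --pt "0 0 0" --pt "0 0 0" --turn '[1, 1, 1, 1, 1, 1, 1, 1, 1, 1, 1, 1, 1, 1, 1, 1, 0, 0]'

```text
time: 4.4
ee_pos: [0.5728, 0.0403, 0.1842]
tcp_rot: [2.905, 1.195, 0.0]
wrist_force: [0.3, -0.3, 0.6]
opening: 0.0856
finger_force: 0.0
```

Run:
```python
from h import *
s=ctrl.read_state();print({k:np.round(s[k],3) for k in("joint_pos","ee_pos","tcp_rot")})
r=cv2.Rodrigues(np.array(s["tcp_rot"]))[0];print("y axis deg",np.degrees(np.arctan2(r[1,1],r[0,1])))
```

```text
{'joint_pos': array([ 0.5  ,  0.627, -0.822,  1.832,  0.565,  0.933, -1.367]), 'ee_pos': array([0.573, 0.04 , 0.184]), 'tcp_rot': array([2.905, 1.195, 0.   ])}
y axis deg -45.27956302071313
```

>>> carry_out --claw '[-1, -1, -1, -1, 0, 0.5, 1, 1, 1, 1]' --pt "0 0.02 -0.21" --pt "0 0 -0.21" --pt "0 0 -0.21" --pt "0 0 0" --pt "0 0 0" --pt "0 0 0" --pt "0 0 0" --pt "0 0 0" --pt "0 0 0" --pt "0 0 0" --turn '[0, 0, 0, 0, 0, 0, 0, 0, 0, 0]'

```text
time: 5.65
ee_pos: [0.5731, 0.0426, 0.1468]
tcp_rot: [2.903, 1.199, 0.001]
wrist_force: [-0.9, -0.1, 6.1]
opening: 0.0414
finger_force: 60.4
```

>>> carry_out --claw '[1, 1, 1, 1, 1, 1, 1, 1, 1, 1, 1, 1, 1]' --pt "0 0 0" --pt "0 0 0" --pt "0 0 0" --pt "0 0 0" --pt "0 0 0" --pt "0 0 0" --pt "0 0 0" --pt "0 0 0" --pt "0 0 0" --pt "0 0 0" --pt "0 0 0" --pt "0 0 0" --pt "0 0 0" --turn '[-0.8, -0.8, -0.8, -0.8, -0.8, -0.8, -0.8, -0.8, -0.8, -0.8, -0.8, 0, 0]'

```text
time: 7.28
ee_pos: [0.5734, 0.0418, 0.1468]
tcp_rot: [3.14, 0.026, 0.002]
wrist_force: [-1.1, -2.3, 6.4]
opening: 0.0416
finger_force: 60.5
```

Run:
```python
from h import *
s=ctrl.read_state();print({k:np.round(s[k],3) for k in("joint_pos","ee_pos","ft_torque")})
r=cv2.Rodrigues(np.array(s["tcp_rot"]))[0];print("y axis deg",np.degrees(np.arctan2(r[1,1],r[0,1])))
im=ctrl.get_image("wrist");np.save("w2.npy",im,allow_pickle=True);cv2.imwrite("pics/w2.png",im["image"])
```

```text
{'joint_pos': array([ 0.344,  0.616, -0.607,  1.854,  0.471,  0.817, -2.06 ]), 'ee_pos': array([0.573, 0.042, 0.147]), 'ft_torque': array([-0.567,  0.062, -0.065])}
y axis deg -89.06066166735087
```

View pics/w2.png

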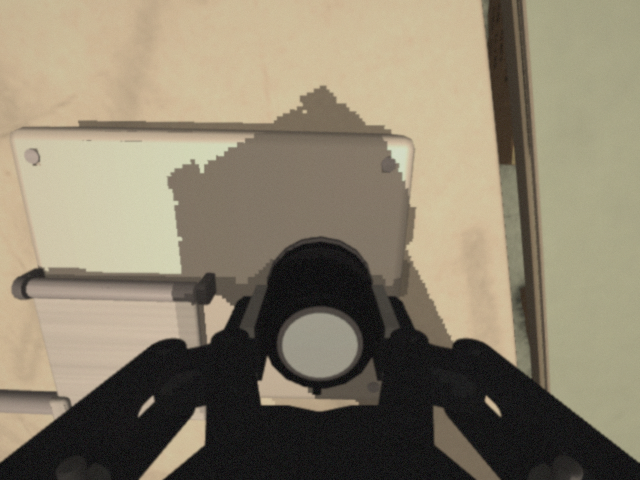

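The turn was 43.9°. The bar is hidden behind the gripper here, with the collar top at (320,343). I'll release, lift and check.

>>> carry_out --claw '[0.2, -0.5, -1, -1, -1, -1, -1, -1, -1, -1, -1, -1]' --pt "0 0 0" --pt "0 0 0" --pt "0 0 0" --pt "0 0 0.3" --pt "0 0 0.4" --pt "0 0 0.5" --pt "0 0 0.5" --pt "0 0 0.5" --pt "-0.2 0 0.3" --pt "-0.2 0 0" --pt "-0.1 0 0" --pt "0 0 0" --turn '[0, 0, 0, 0, 0, 1, 1, 1, 1, 1, 1, 0]'

```text
time: 8.82
ee_pos: [0.5425, 0.0428, 0.2971]
tcp_rot: [3.028, 0.837, 0.001]
wrist_force: [0.4, -1.1, 0.4]
opening: 0.0853
finger_force: 0.0
```

Run:
```python
from h import *
s=ctrl.read_state();print({k:np.round(s[k],3) for k in("joint_pos","ee_pos")})
im=ctrl.get_image("wrist");np.save("w3.npy",im,allow_pickle=True)
T=np.array(im["camera_from_world"]);p=T@[.5725,.0415,.06,1];
q=(np.array(im["K"])@(p[:3]/p[2]))[:2];print(q)
x,y=np.clip(q.astype(int),[80,60],[560,420]);print(x-80,y-60)
cv2.imwrite("pics/w3.png",cv2.resize(im["image"][y-60:y+60,x-80:x+80],None,fx=5,fy=5,interpolation=cv2.INTER_CUBIC))
```

```text
{'joint_pos': array([ 0.555,  0.407, -0.856,  1.816,  0.348,  1.075, -1.461]), 'ee_pos': array([0.542, 0.043, 0.297])}
[338.15062314 184.96142077]
258 124
```

View pics/w3.png

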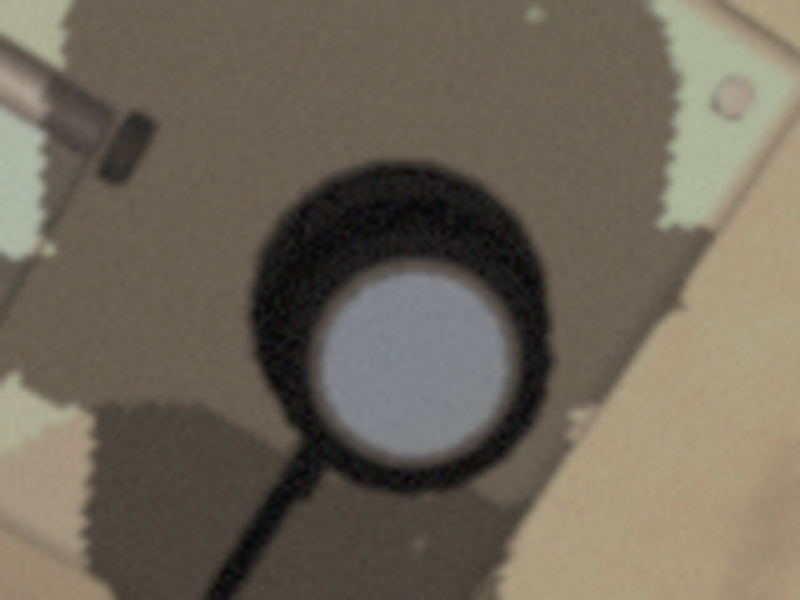

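The crop shows the lug at about (305,470), running into the bar, which goes on to (215,595). They look aligned, so I'll check in numbers.

Run:
```python
from h import *
im=np.load("w3.npy",allow_pickle=True).item();g=cv2.GaussianBlur(cv2.cvtColor(im["image"],cv2.COLOR_BGR2GRAY),(3,3),0).astype(float)
c=np.array([258,124])
a=cast(im,[np.array([416,362])/5+c],.105)[0];print("axis from top",a)
# sample the darkness across the lug/bar in world cells on plane z
T=np.array(im["camera_from_world"]);K=np.array(im["K"],float)
rv=cv2.Rodrigues(T[:3,:3])[0]
ys=np.arange(-.012,.0121,.0005)
for d in np.arange(.028,.064,.002):
    z=.069 if d<.037 else .062
    P=np.c_[np.full(len(ys),a[0]-d),a[1]+ys,np.full(len(ys),z)]
    uv=cv2.projectPoints(P,rv,T[:3,3],K,np.array([im["k1"],0,0,0]))[0].reshape(-1,2).astype(np.float32)
    v=cv2.remap(g.astype(np.float32),uv[:,0],uv[:,1],cv2.INTER_LINEAR).ravel()
    w=np.clip(50-v,0,None);print(round(d,3),"off mm",round(1e3*(w*ys).sum()/max(w.sum(),1e-6),2),"min",v.min().round(),"width",(v<45).sum()*.5)
```

```text
axis from top [0.57140314 0.04087732 0.105     ]
0.028 off mm -2.22 min 21.0 width 15.0
0.03 off mm 1.52 min 20.0 width 6.0
0.032 off mm 1.43 min 16.0 width 6.5
0.034 off mm 1.49 min 18.0 width 6.5
0.036 off mm 1.78 min 18.0 width 6.0
0.038 off mm 0.98 min 17.0 width 5.5
0.04 off mm 1.52 min 16.0 width 5.0
0.042 off mm 1.53 min 17.0 width 4.5
0.044 off mm 1.54 min 17.0 width 5.0
0.046 off mm 1.53 min 17.0 width 5.0
0.048 off mm 1.63 min 15.0 width 5.0
0.05 off mm 1.7 min 16.0 width 5.0
0.052 off mm 1.65 min 17.0 width 5.0
0.054 off mm 1.65 min 16.0 width 5.0
0.056 off mm 1.72 min 18.0 width 5.0
0.058 off mm 1.78 min 18.0 width 5.0
0.06 off mm 1.79 min 16.0 width 5.0
0.062 off mm 1.7 min 21.0 width 5.0
```

The lug and bar share the same line to within about 0.3 mm, so the collar is set. Next is the pin.

>>> carry_out --claw '[-1, -1, -1, -1, -1, -1, -1, -1, -1, -1, -1, -1, -1, -1]' --pt "-0.055 0.235 -0.065" --pt "-0.055 0.235 -0.065" --pt "-0.055 0.235 -0.065" --pt "-0.055 0.235 -0.065" --pt "-0.055 0.235 -0.065" --pt "-0.055 0.235 -0.065" --pt "-0.055 0.235 -0.065" --pt "-0.055 0.235 -0.065" --pt "-0.055 0.235 -0.065" --pt "-0.055 0.235 -0.065" --pt "-0.055 0.235 -0.065" --pt "-0.055 0.235 -0.065" --pt "0 0 0" --pt "0 0 0" --turn '[1, 1, 1, 1, 1, 1, 1, 1, 1, 1, 1, 0.7, 0, 0]'

```text
time: 10.62
ee_pos: [0.5034, 0.2115, 0.2493]
tcp_rot: [2.235, 2.208, -0.0]
wrist_force: [0.6, 0.3, -0.3]
opening: 0.0853
finger_force: 0.0
```

Run:
```python
from h import *
s=ctrl.read_state();print({k:np.round(s[k],3) for k in("joint_pos","ee_pos")})
r=cv2.Rodrigues(np.array(s["tcp_rot"]))[0];print("y axis deg",np.degrees(np.arctan2(r[1,1],r[0,1])))
im=ctrl.get_image("wrist");np.save("w4.npy",im,allow_pickle=True);cv2.imwrite("pics/w4.png",im["image"])
```

```text
{'joint_pos': array([ 0.353,  0.57 , -1.054,  1.853,  0.569,  1.059, -0.94 ]), 'ee_pos': array([0.503, 0.211, 0.249])}
y axis deg -0.6911990140033014
```

View pics/w4.png

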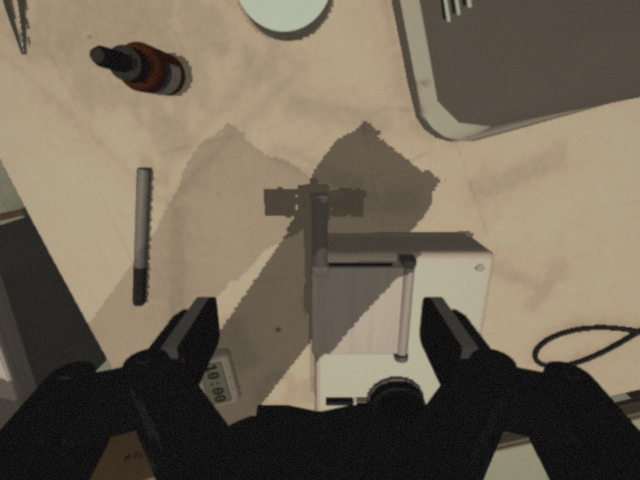

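Wrist view: the pin runs from the end button at (320,197) to the flap edge near (320,262). The hinge rod runs from (407,260) to (401,358).

Run:
```python
from h import *
im=np.load("w4.npy",allow_pickle=True).item()
print("pin",cast(im,[(320,197),(320,262)],.066).round(4).tolist())
print("hinge",cast(im,[(407,260),(401,358)],.068).round(4).tolist())
```

```text
pin [[0.5032, 0.2373, 0.066], [0.5027, 0.1859, 0.066]]
hinge [[0.57, 0.1876, 0.068], [0.5709, 0.0977, 0.068]]
```

>>> carry_out --claw '[-1, -1, -1, -1, -1, -1, -1, -1, 0, 0.5, 1, 1, 1, 1, 1]' --pt "0 0 -0.31" --pt "0 0 -0.31" --pt "0 0 -0.31" --pt "0 0 -0.31" --pt "0 0 -0.31" --pt "0 0 -0.31" --pt "0 0 -0.31" --pt "0 0 0" --pt "0 0 0" --pt "0 0 0" --pt "0 0 0" --pt "0 0 0" --pt "0 0 0" --pt "0 0 0" --pt "0 0 0" --turn '[0, 0, 0, 0, 0, 0, 0, 0, 0, 0, 0, 0, 0, 0, 0]'

```text
time: 12.55
ee_pos: [0.5036, 0.2118, 0.1195]
tcp_rot: [2.233, 2.209, 0.001]
wrist_force: [0.7, -1.3, 5.7]
opening: 0.0101
finger_force: 58.6
```

Run:
```python
from h import *
s=ctrl.read_state();print({k:np.round(s[k],3) for k in("joint_pos","ee_pos","ft_torque")})
# rows: circle of radius 70 mm about the hinge, 19 rows, in units of 60 mm
th=np.linspace(0,np.pi/2,20);x=-70*np.cos(th);z=70*np.sin(th);print(np.c_[np.diff(x),np.diff(z)].round(2)/60)
```

```text
{'joint_pos': array([ 0.227,  0.736, -0.886,  1.928,  0.762,  0.854, -1.081]), 'ee_pos': array([0.504, 0.212, 0.12 ]), 'ft_torque': array([-0.257, -0.1  ,  0.002])}
[[0.004      0.09633333]
 [0.012      0.09566667]
 [0.01983333 0.09433333]
 [0.0275     0.09233333]
 [0.035      0.08983333]
 [0.04233333 0.08666667]
 [0.04933333 0.08283333]
 [0.056      0.0785    ]
 [0.06233333 0.0735    ]
 [0.06816667 0.06816667]
 [0.0735     0.06233333]
 [0.0785     0.056     ]
 [0.08283333 0.04933333]
 [0.08666667 0.04233333]
 [0.08983333 0.035     ]
 [0.09233333 0.0275    ]
 [0.09433333 0.01983333]
 [0.09566667 0.012     ]
 [0.09633333 0.004     ]]
```

>>> carry_out --claw '[1, 1, 1, 1, 1, 1, 1, 1, 1, 1, 1]' --pt "0.004 0 0.096" --pt "0.012 0 0.096" --pt "0.02 0 0.094" --pt "0.028 0 0.092" --pt "0.035 0 0.09" --pt "0.042 0 0.087" --pt "0.049 0 0.083" --pt "0.056 0 0.079" --pt "0.062 0 0.074" --pt "0 0 0" --pt "0 0 0" --turn '[0, 0, 0, 0, 0, 0, 0, 0, 0, 0, 0]'

```text
time: 13.92
ee_pos: [0.5192, 0.2118, 0.1669]
tcp_rot: [-2.231, -2.21, 0.007]
wrist_force: [-9.6, -2.2, 5.7]
opening: 0.0098
finger_force: 58.7
```

>>> carry_out --claw '[1, 1, 1, 1, 1, 1, 1]' --pt "0.068 0 0.068" --pt "0.074 0 0.062" --pt "0.079 0 0.056" --pt "0.083 0 0.049" --pt "0.087 0 0.042" --pt "0 0 0" --pt "0 0 0" --turn '[0, 0, 0, 0, 0, 0, 0]'

```text
time: 14.8
ee_pos: [0.5389, 0.2121, 0.1848]
tcp_rot: [-2.228, -2.21, 0.019]
wrist_force: [-24.4, -7.0, 26.4]
opening: 0.0097
finger_force: 59.4
```

>>> carry_out --claw '[1, 1, 1]' --pt "0 0 0.07" --pt "0 0 0" --pt "0 0 0" --turn '[0, 0, 0]'

```text
time: 15.18
ee_pos: [0.5423, 0.2117, 0.1877]
tcp_rot: [-2.231, -2.21, 0.009]
wrist_force: [-10.6, -2.6, 6.5]
opening: 0.0097
finger_force: 60.2
```

Run:
```python
from h import *
s=ctrl.read_state();print({k:np.round(s[k],4) for k in("joint_pos","ee_pos","wrist_force","ft_torque")})
im=ctrl.get_image("wrist");np.save("w5.npy",im,allow_pickle=True);sc=ctrl.get_image("scene");np.save("s5.npy",sc,allow_pickle=True)
c=cv2.resize(sc["image"][130:310,180:400],None,fx=2.5,fy=2.5);w=cv2.resize(im["image"][:,:],None,fx=.39,fy=.39)
o=np.zeros((450,800,3),np.uint8);o[:,:550]=c;o[:187,550:799]=w[:187,:249];cv2.imwrite("pics/c5.png",o)
```

```text
{'joint_pos': array([ 0.2753,  0.6986, -0.9552,  1.8037,  0.6695,  1.0079, -0.9623]), 'ee_pos': array([0.5423, 0.2117, 0.1877]), 'wrist_force': array([-10.6052,  -2.5586,   6.47  ]), 'ft_torque': array([-0.4737,  2.5083,  0.0367])}
```

View pics/c5.png

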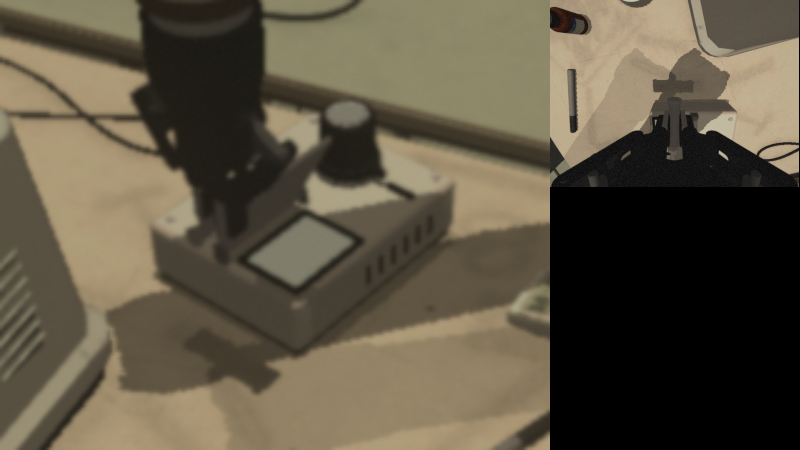

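The scene view shows the flap raised to roughly 60° with the pin gripped. Raising the tool relieved the force, so I'll continue with small steps.

>>> carry_out --claw '[1, 1, 1, 1, 1, 1]' --pt "0.06 0 0.035" --pt "0.06 0 0.03" --pt "0.06 0 0.025" --pt "0.06 0 0.02" --pt "0 0 0" --pt "0 0 0" --turn '[0, 0, 0, 0, 0, 0]'

```text
time: 16.02
ee_pos: [0.5579, 0.2115, 0.1949]
tcp_rot: [-2.232, -2.21, 0.006]
wrist_force: [-7.4, -2.7, 7.4]
opening: 0.0096
finger_force: 58.7
```

>>> carry_out --claw '[1, 1, 1, 1, 1, 1, 1]' --pt "0.06 0 0.015" --pt "0.06 0 0.01" --pt "0.06 0 0.005" --pt "0.04 0 0" --pt "0 0 0" --pt "0 0 0" --pt "0 0 0" --turn '[0, 0, 0, 0, 0, 0, 0]'

```text
time: 16.9
ee_pos: [0.5732, 0.2114, 0.197]
tcp_rot: [2.232, 2.208, 0.0]
wrist_force: [-3.7, -2.7, 6.1]
opening: 0.0093
finger_force: 60.4
```

Run:
```python
from h import *
s=ctrl.read_state();print({k:np.round(s[k],4) for k in("joint_pos","ee_pos","wrist_force","ft_torque","qd")})
o=np.zeros((480,800,3),np.uint8)
for n,x0 in(("wrist",0),("scene",1),("top",2)):
    im=ctrl.get_image(n);np.save(n[0]+"6.npy",im,allow_pickle=True);I=im["image"]
    if n=="wrist":o[:300,:400]=cv2.resize(I[130:430,140:540],None,fx=1,fy=1)
    if n=="scene":o[:480,400:800]=cv2.resize(I[160:280,230:330],None,fx=4,fy=4)
    if n=="top":o[300:480,:400]=cv2.resize(I[150:240,270:470],None,fx=2,fy=2)
cv2.imwrite("pics/c6.png",o)
```

```text
{'joint_pos': array([ 0.2675,  0.7241, -0.9473,  1.7292,  0.672 ,  1.0472, -0.9275]), 'ee_pos': array([0.5732, 0.2114, 0.197 ]), 'wrist_force': array([-3.6916, -2.7443,  6.1403]), 'ft_torque': array([-0.5877,  0.9157, -0.0305]), 'qd': array([ 0.0007,  0.0005,  0.0009, -0.0008, -0.0006,  0.0004,  0.0007])}
```

View pics/c6.png

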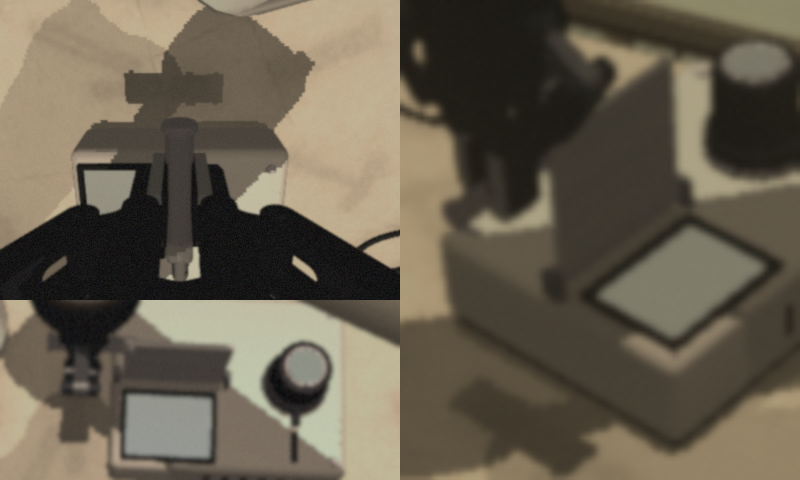

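The scene part shows the flap standing up with its face corners at about (552,150), (671,58) and (552,280). The top part shows the lug still in line with the bar. I'll fit a plane to the face from the range image.

Run:
```python
from h import *
im=np.load("s6.npy",allow_pickle=True).item();K=np.array(im["K"],float);D=np.array([im["k1"],0,0,0],float)
T=np.array(im["camera_from_world"])
m=np.zeros((480,640),np.uint8)
poly=np.array([(565,170),(655,95),(660,175),(580,255)],float);poly=((poly-[400,0])/4+[230,160]).round().astype(np.int32)
cv2.fillPoly(m,[poly],1);v,u=np.where(m>0);z=im["range_z"][v,u]
p=cv2.undistortPoints(np.c_[u,v].astype(float).reshape(-1,1,2),K,D).reshape(-1,2)
P=(np.c_[p*z[:,None],z]-T[:3,3])@T[:3,:3];P=P[z>0]
for _ in range(3):
    c=P.mean(0);n=np.linalg.svd(P-c,full_matrices=False)[2][2];r=(P-c)@n;P=P[abs(r)<2.5*r.std()+1e-4]
n*=-np.sign(n[0]);print(len(P),"centroid",c.round(4),"n",n.round(3),"rms mm",1e3*r.std(),"flap angle deg",90+np.degrees(np.arctan2(-n[2],-n[0])) )
rv=cv2.Rodrigues(T[:3,:3])[0]
for th in(80,85,90,95,100):
    t=np.radians(th);Q=[]
    for y in(.0985,.1785):
        Q.append((.573-.074*np.cos(t)-.0025*np.sin(t),y,.065+.074*np.sin(t)-.0025*np.cos(t)))
    q=cv2.projectPoints(np.array(Q),rv,T[:3,3],K,D)[0].reshape(-1,2);print(th,((q-[230,160])*4+[400,0]).round(0).tolist())
```

```text
528 centroid [0.5709 0.1431 0.0991] n [-1.     0.002 -0.011] rms mm 1.0095117106072686 flap angle deg 90.65846270609609
80 [[697.0, 70.0], [577.0, 155.0]]
85 [[686.0, 63.0], [566.0, 148.0]]
90 [[676.0, 57.0], [555.0, 141.0]]
95 [[665.0, 52.0], [544.0, 136.0]]
100 [[654.0, 48.0], [533.0, 131.0]]
```

The plane fit puts the flap within 1° of upright, and the corner pixels agree. The arm is still and the grip is holding, so I'm handing in.

```bash
python3 -c "
from station import ctrl
print(ctrl.hand_in())"
```

```text
the job is handed in; nothing more can be done
None
```

The job is handed in, with no verdict returned: the collar lug lines up with the index bar (within about 0.3 mm), and the flap stands within about 2° of upright, held still with the pin gripped, at about 17 s of the 45 s.

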